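# Shift the test bench's gear lever into third

### The arm

A 6-joint arm with a two-finger parallel gripper is mounted at the origin on the work surface. World frame = base frame: x ahead of the robot, y to its left, z up, the work surface at z = 0. Lengths are in mm, angles in degrees, forces in N, time in s.
With the tool pointing down it reaches from about 300 to 850 mm from the base axis. Payload 4.2 kg.
Tool frame: the origin (TCP) lies between the finger pads; the fingertips stand ahead of it and the grasp point (between the pads) lies 8 mm behind it (env.tip_reach is the x of the fingertips in the tool frame, in mm); x points along the fingers, y is the direction in which the jaws open and shut, and the axes are right-handed (so a half turn about x gives the same grasp; the last joint's range is limited). The gripper opens to 91 mm and grips with 3 to 60 N. Pads are 32 mm wide; open, the fingers measure 118 mm over their backs; the gripper's body (76 mm by 178 mm) begins 60 mm behind the grasp point.
Start: joints at [-71.505, 18.312, 89.639, -0, 72.044, -1.146], TCP at [193.276, -541.559, 224.976] pointing down, gripper open.
Joint ranges: [-177.97, 177.97], [-48.28, 115.42], [12.27, 149.76], [-77.06, 257.06], [2.81, 150.46], [-146.56, 146.56]. Speed limits (degrees/s): [147.25, 147.25, 180, 180, 180, 180].

### API

Orientations are given as [roll, pitch, yaw] about the fixed x, y, z axes, in that order (R = Rz(yaw) Ry(pitch) Rx(roll)).
In Python, from workcell import env, cams gives the robot as it stands.
- The arm moves only by the tool arm_command, never from a script. Its argument "deltas" is a list of rows, each a list of 3 entries, a list of its own where there are three numbers: the opening, from 0 (shut) to 1 (fully open), then the shift along the world's x, y, z in mm, then the turn about the world's z in rad. A call has 1 to 20 rows; each row is the pose to reach, as a shift and turn from the pose commanded when the call began; what a row does not reach only later rows make up. A row lasts 1/10 s, in which the tool goes at most 50 mm and 8.59 degrees, less where a joint would pass 70% of its speed; a pose out of reach is approached as far as the arm can. A call with a gripper value outside its range is refused whole. The fingers move at their own pace and stop on an object; "grip_force" is the grip in N (left out, the last holds). Time passes only in rows, so rows that repeat a pose let the fingers close. It gives the time, the measured TCP pose, the force and the opening at its end, in the units of the state.
- env.state(): the state, without advancing time (a new reading comes with each control period).
- cams.grab_frame(name): name is "side" or "top" or "wrist"; returns a dict with "img" (400x640x3 uint8, red, green, blue), "K" (3x3 intrinsics, pixels), "rvec" (rotation vector, rad) and "tvec" (3), from world to camera coordinates, as OpenCV has them. Camera axes: x right, y down, z forward; pixel columns grow to the right and rows downward; lengths in mm; the calibration is good to about 2 mm. A picture is of the moment at which its call begins. There is no depth.
- env.job_done(): hands the job in, once; it reports no verdict.
Trained networks look in a picture, given as the dict that the camera call returned (one of the last four; its "shot" number tells which), for a name from the list of things; names that differ only in an ending like _2 or _b are one class to them, and where a whole thing is asked for, a point or a joint stands for the part that bears it (a point fixed in the world has none). Each returns a list of dicts, best first, with "conf" (0 to 1); they miss things now and then, are a little off and sometimes report something else, mostly with a low value. They report only what shows in the picture. A call takes as long as a camera call.
- cams.silhouettes(picture, name): "region" (400x640 bool, what is visible of it) and "centre" ([column, row] in pixels, amid what is visible of it).
The state is a dict: "time_s": time; "qpos": joint angles; "qvel": joint speeds; "effort": joint torques, N m; "ee_pos": TCP position; "ee_rot": TCP orientation; "force": force on the tool from outside, world axes, zero at the start; "torque": the same for the moment, N m; "gripper_width": finger opening in mm.
Only numpy, scipy, OpenCV 4.12 (cv2) and the standard library are available. Lean on these libraries where they do the work, as an engineer would, in place of code of your own. Each camera call takes 0.05 s, during which the arm holds its last target.

### The job

The gear lever of the test bench stands somewhere on the left side of its H-shaped gate. With the fingertips, push it gently to the cross passage, across to the right, and then forward until it is fully home in the third slot (forward right, marked by three rivets), never into the fourth slot behind it. Only push the lever, never pinch it; leave everything else on the bench where it is, and let go of the lever at the end.

Things in the scene. Friction and masses are not known exactly. Their poses are not given: they have to be found in the camera images.
- selector: gear selector: green casting bolted to the bench, 150 x 130 mm (foot 180 x 170), 115 mm high, steel gate plate on top. Origin: centre of its underside; x points forward (away from the robot, within 0.4 rad), y left, z up. First slot of the H: forward left; second: back left; third: forward right; fourth: back right. One to four black rivets on the plate at each slot's end count its number
- gate_center (a point): middle of the H-shaped gate on the plate's top, axes as the selector's. Two 18 mm wide slots run fore and aft, centred at y = +20 (left) and -20 mm (right), from x = -34 to +34 mm, joined at x = 0 by a 20 mm wide cross passage. The tongues between the left and right slots, 22 mm wide, have round ends 10 mm from the middle
- third_slot (a point): point on the gate plate's top about where the lever's stem stands when it is fully home in the third slot (x +28, y -20 mm from gate_center)
- lever_across (a joint): sideways lean of the gear lever, rad: about -0.23 in the left slots, 0 in the middle, about +0.23 in the right slots (up to 0.03 more or less by play). It leans to the selector's right (-y) as it grows. Pivot 30 mm above the bench on the selector's axis. Stays where left; the friction takes about 2.5 N at the knob
- lever_fore (a joint): fore-and-aft lean of the gear lever, rad: 0 in the cross passage (free to cross within about 0.04 either way; the tongues' round ends guide it in from somewhat more), about +0.30 at the forward end of a slot, -0.30 at its back end. Grows forward. Same pivot, stays where left, about 2.5 N at the knob
- gear_lever: the gear lever: a 12 mm steel stem that comes up through the gate, with a black ball knob, 42 mm across, whose centre is 170 mm from the pivot along the stem (about 200 mm above the bench). It is hinged in the selector; do not press it with more than about 30 N. Origin at the pivot, 30 mm above the bench
- knob_center (a point): centre of the black ball knob (42 mm across) on the gear lever. From the left slots to the right ones it travels about 78 mm, from the passage to a slot's end about 50 mm
- pulley: V-belt pulley lying flat, dark steel, 72 mm wide, 34 mm high; bystander, its origin at the centre of its underside
- oil_tin: plain oil tin, 56 mm wide, 100 mm high, standing; bystander, its origin at the centre of its underside
- socket: steel spanner socket standing on end, 28 mm wide, 50 mm high; bystander, its origin at the centre of its underside
- bearing: steel ball-bearing ring lying flat, 52 mm wide, 16 mm high; bystander, its origin at the centre of its underside
- spanner: open-ended spanner lying flat; bystander, its origin at the middle of its underside
- driver: screwdriver lying flat; bystander, its origin at the middle of its underside
- jar: glass jar with a steel cap, 64 mm wide, 90 mm high, standing; bystander, its origin at the centre of its underside

How it is judged:
By the outcome, as a careful person would: the job done as asked, in the order asked, and still so for the second after the job is handed in, with the robot touching nothing.
It also fails if it takes over 53 s, if anything falls off the work surface, if the arm or the gripper's body presses on something with over 40 N, if the wrist force passes 120 N, or if a joint passes its speed limit or range.

## Working session

There is one attempt and no reset: what is moved stays moved. The work goes in short steps, Python scripts to look and compute and a tool call to move; the robot and the scene stay as the last step left them, time stands still between calls to the robot, and variables do not carry over. Pictures are saved under pics/ and viewed, and the job is handed in when it is done.

Besides the shell and the picture viewer there is one more tool, called after "Request:" by a JSON object that holds its "op" and its "data". arm_command: Moves the arm, as the interface text tells. Its arguments: {"type":"object","properties":{"deltas":{"type":"array","items":{"type":"array"}},"grip_force":{"type":"number"}},"required":["deltas"]}

```bash
mkdir -p pics; ls
cat > h.py <<'E'
import numpy as np,cv2,json,pickle
from workcell import env,cams
def save(f,n): cv2.imwrite('pics/'+n,cv2.cvtColor(f['img'],cv2.COLOR_RGB2BGR))
def P(f):
    R=cv2.Rodrigues(np.array(f['rvec'],float))[0]; return np.array(f['K'],float),R,np.array(f['tvec'],float).reshape(3)
def ray(f,uv):
    K,R,t=P(f); d=R.T@np.linalg.solve(K,[uv[0],uv[1],1]); return -R.T@t,d/np.linalg.norm(d)
def onplane(f,uv,z):
    c,d=ray(f,uv); return c+d*(z-c[2])/d[2]
def tri(obs):
    A=np.zeros((3,3));b=np.zeros(3)
    for f,uv in obs:
        c,d=ray(f,uv);M=np.eye(3)-np.outer(d,d);A+=M;b+=M@c
    x=np.linalg.solve(A,b); return x,[np.linalg.norm((np.eye(3)-np.outer(ray(f,u)[1],ray(f,u)[1]))@(x-ray(f,u)[0])) for f,u in obs]
def proj(f,X):
    K,R,t=P(f); p=K@(R@np.array(X,float)+t); return p[:2]/p[2]
E
python3 - <<'E'
from h import *
F={}
for n in ('side','top'):
    f=cams.grab_frame(n);F[n]=f;save(f,n+'0.png')
    for k in ('gear_lever','knob_center','selector','oil_tin','jar','pulley','socket','bearing','spanner','driver'):
        for r in cams.silhouettes(f,k)[:2]: print(n,k,round(r['conf'],2),np.round(r['centre'],1),r['region'].sum())
pickle.dump(F,open('F0.pkl','wb'))
print(env.state(),env.tip_reach)
E
```

```text
pics
side gear_lever 0.69 [321.4 194.7] 171
side knob_center 0.56 [324.9 196.9] 187
side selector 0.59 [318.1 216.2] 3797
side oil_tin 0.75 [333.1 177.8] 331
side jar 0.56 [248.5 173.6] 534
side pulley 0.91 [292.9 266.3] 546
side socket 0.5 [353.2 243.1] 132
side bearing 0.78 [363.1 231.1] 190
side spanner 0.42 [345.5 392.7] 167
side driver 0.69 [378.5 141.7] 223
side driver 0.65 [296.  264.8] 479
top gear_lever 0.54 [304.  222.5] 143
top knob_center 0.58 [301.8 222.1] 152
top selector 0.76 [313.6 214. ] 2203
top oil_tin 0.66 [351.6 206.9] 217
top jar 0.8 [322.5 138.8] 284
top pulley 0.8 [268.  219.9] 281
top socket 0.56 [304.2 253. ] 45
top bearing 0.42 [318.5 251. ] 131
top spanner 0.73 [186.3 278.1] 286
top spanner 0.24 [311.3 213.4] 2220
top driver 0.54 [436.1 218.6] 239
{'time_s': 1.1, 'qpos': array([-7.15038061e+01,  1.83106658e+01,  8.96392821e+01,  1.79576573e-03,
        7.20437988e+01, -1.14451504e+00]), 'qvel': array([ 0.00438799,  0.05012935, -0.04180774, -0.02012489, -0.0855863 ,
        0.04897288]), 'effort': array([ 1.37231373e-04, -4.12362349e+01, -2.32230216e+01,  7.29445671e-02,
        3.77947348e-02,  1.80956170e-05]), 'ee_pos': array([ 193.29656748, -541.54962314,  224.98639405]), 'ee_rot': array([104.1357405 ,  89.99351766, -56.22410406]), 'force': array([-0.95375239, -1.03816124, -0.81383953]), 'torque': array([-0.00677132,  0.01951854,  0.0245319 ]), 'gripper_width': 91.10342635270622} 11.0
```

Run:
```python
from h import *
F=pickle.load(open('F0.pkl','rb'))
s=F['side']['img'][130:290,220:420]; t=F['top']['img'][120:280,240:440]
for n,i in(('s',s),('t',t)):
    cv2.imwrite(f'pics/z_{n}.png',cv2.cvtColor(cv2.resize(i,(750,600),interpolation=cv2.INTER_CUBIC),cv2.COLOR_RGB2BGR))
for n in F: print(n,-P(F[n])[1].T@P(F[n])[2],P(F[n])[1][2],F[n]['K'][0][0])
```

```text
side [156.82205173 638.01817295 960.24815254] [ 0.3109047  -0.59447579 -0.74157724] 381.7240444047742
top [ 345.03570366  -20.24574351 1714.95753757] [ 0.11864137  0.00427183 -0.99292798] 461.13502276894883
```

View pics/z_s.png

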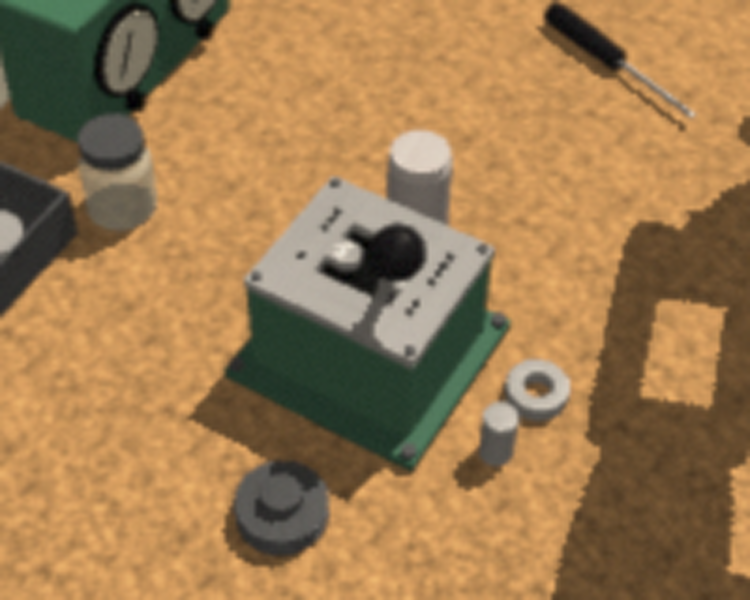

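View pics/z_t.png

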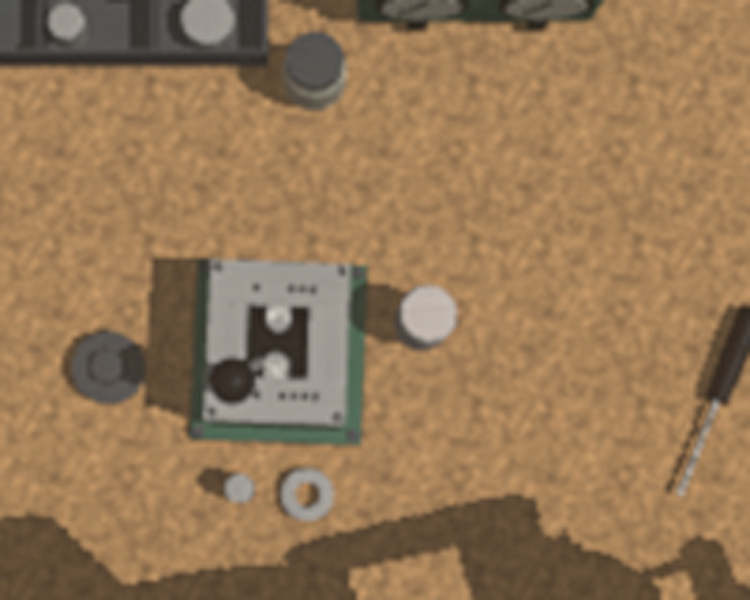

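View pics/side0.png

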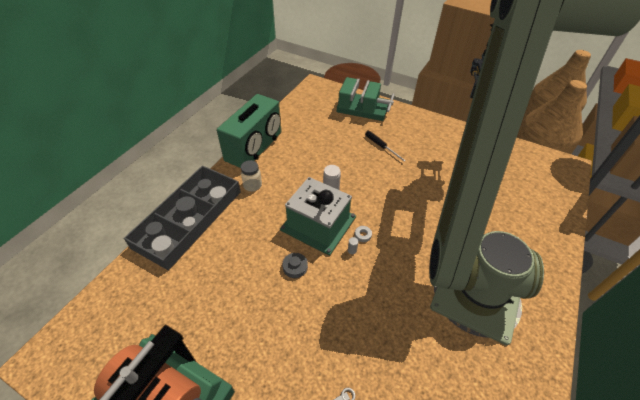

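View pics/top0.png

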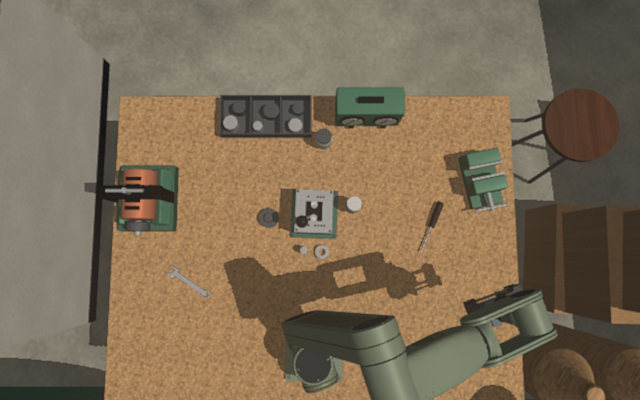

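Run:
```python
from h import *
F=pickle.load(open('F0.pkl','rb'))
T=lambda x,y:(240+x/3.75-.37,120+y/3.75-.37)
S=lambda x,y:(220+x/3.75-.37,130+y/3.75-.37)
t=np.array([onplane(F['top'],T(*p),115) for p in((216,267),(343,270),(337,417),(211,412))])
s=np.array([onplane(F['side'],S(*p),115) for p in((335,184),(483,249),(409,351),(256,276))])
print(t.round(1),t.mean(0));print(s.round(1),s.mean(0))
for c in (t,s):
    d=c-c.mean(0); print([np.linalg.norm(c[i]-c[i-1]).round(1) for i in range(4)])
def yaw(fwd): return np.degrees(np.arctan2(fwd[1],fwd[0]))
print('yaw top',yaw(t[0]+t[1]-t[2]-t[3]))
print('yaw top(left)',yaw(t[0]+t[3]-t[1]-t[2])-90)
print('yaw side', [yaw(s[i]-s[i-1]) for i in range(4)])
print('knob',tri([(F['top'],T(232,380)),(F['side'],S(398,252))]))
c=(t.mean(0)+s.mean(0))/2
# bystanders
for n,a,z in(('oil',(428,313),100),('jar',(315,60),90),('pulley',(105,366),34),('socket',(239,488),50),('bearing',(306,494),16)):
    print(n,onplane(F['top'],T(*a),z).round(0))
```

```text
[[565.4  59.1 115. ]
 [562.5 -59.5 115. ]
 [425.4 -53.5 115. ]
 [430.   63.  115. ]] [495.8437421    2.26321357 115.        ]
[[558.4 -59.9 115. ]
 [422.5 -55.4 115. ]
 [427.1  61.1 115. ]
 [563.1  54.7 115. ]] [4.9279520e+02 1.1444073e-01 1.1500000e+02]
[np.float64(135.4), np.float64(118.6), np.float64(137.2), np.float64(116.6)]
[np.float64(114.7), np.float64(135.9), np.float64(116.6), np.float64(136.2)]
yaw top -2.0685012164344094
yaw top(left) -1.8213351774958397
yaw side [np.float64(-92.39657334313408), np.float64(178.11237583532892), np.float64(87.74577551581797), np.float64(-2.712202123797009)]
knob (array([452.21082158,  39.87034005, 191.30057798]), [np.float64(2.136344955090487), np.float64(2.1363449550907427)])
oil [ 524. -140.  100.]
jar [770. -34.  90.]
pulley [479. 171.  34.]
socket [361.  39.  50.]
bearing [355. -25.  16.]
```

Run:
```python
from h import *
from scipy.spatial.transform import Rotation as R
print(R.from_euler('xyz',env.state()['ee_rot'],degrees=True).as_matrix().round(3))
```

```text
[[ 0.     0.336 -0.942]
 [-0.    -0.942 -0.336]
 [-1.     0.    -0.   ]]
```

Request:
{"op": "arm_command", "data": {"deltas": [[0,[0,0,40],0],[0,[10,30,60],-0.05],[0,[25,75,60],-0.1],[0,[40,115,60],-0.15],[0,[55,155,60],-0.2],[0,[70,195,60],-0.25],[0,[85,235,60],-0.3],[0,[100,275,60],-0.35],[0,[115,315,60],-0.38],[0,[130,355,60],-0.38],[0,[145,400,60],-0.38],[0,[160,445,60],-0.38],[0,[175,490,60],-0.38],[0,[190,530,60],-0.38],[0,[200,560,60],-0.38],[0,[205,580,60],-0.38],[0,[205,582,60],-0.38],[0,[205,582,60],-0.38]], "grip_force": 5}}

```text
time_s: 2.9
ee_pos: [398.0, 40.4, 284.9]
ee_rot: [67.0, 90.0, -115.0]
force: [-0.1, 0.6, 0.7]
gripper_width: 0.5
```

Run:
```python
from h import *
from scipy.spatial.transform import Rotation as R
s=env.state();print(s['time_s'],s['ee_pos'],s['force'],s['gripper_width'],R.from_euler('xyz',s['ee_rot'],degrees=True).as_matrix().round(2))
F={}
for n in('side','top','wrist'):
    F[n]=cams.grab_frame(n);
    for k in('knob_center','selector'):
        for r in cams.silhouettes(F[n],k)[:1]: print(n,k,r['conf'],r['centre'])
pickle.dump(F,open('F1.pkl','wb'))
a=F['side']['img'][110:270,240:400];b=F['wrist']['img']
a=cv2.resize(a,(400,400),interpolation=cv2.INTER_CUBIC);b=cv2.resize(b,(400,250))
b=np.vstack([b,np.zeros((150,400,3),np.uint8)])
cv2.imwrite('pics/a1.png',cv2.cvtColor(np.hstack([a,b]),cv2.COLOR_RGB2BGR))
```

```text
2.9 [398.04905813  40.39117952 284.9460824 ] [-0.05422367  0.59015774  0.66438623] 0.4592443296044094 [[-0.   -0.04 -1.  ]
 [-0.   -1.    0.04]
 [-1.    0.    0.  ]]
side knob_center 0.49 [327.3, 195.0]
side selector 0.76 [319.8, 215.0]
top selector 0.9 [317.3, 205.4]
wrist knob_center 0.69 [312.3, 134.4]
wrist selector 0.59 [348.1, 82.1]
```

View pics/a1.png

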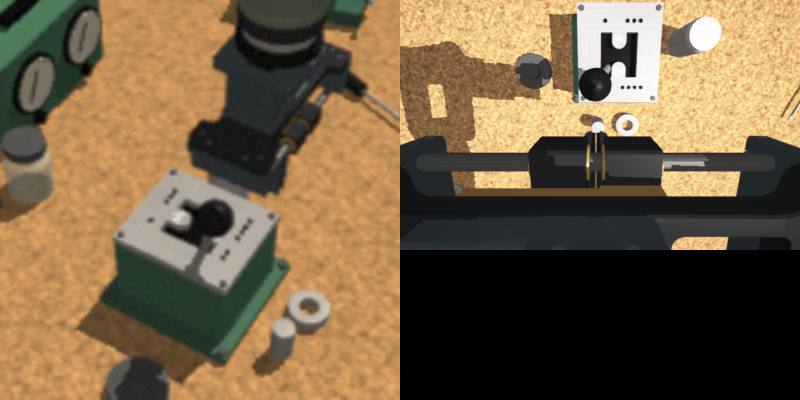

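Run:
```python
from h import *
F=pickle.load(open('F1.pkl','rb'))
b=F['wrist']['img'][0:280,200:480];print(-P(F['wrist'])[1].T@P(F['wrist'])[2])
cv2.imwrite('pics/w1.png',cv2.cvtColor(cv2.resize(b,(600,600),interpolation=cv2.INTER_CUBIC),cv2.COLOR_RGB2BGR))
```

```text
[463.18266402  38.10134454 443.95432271]
```

View pics/w1.png

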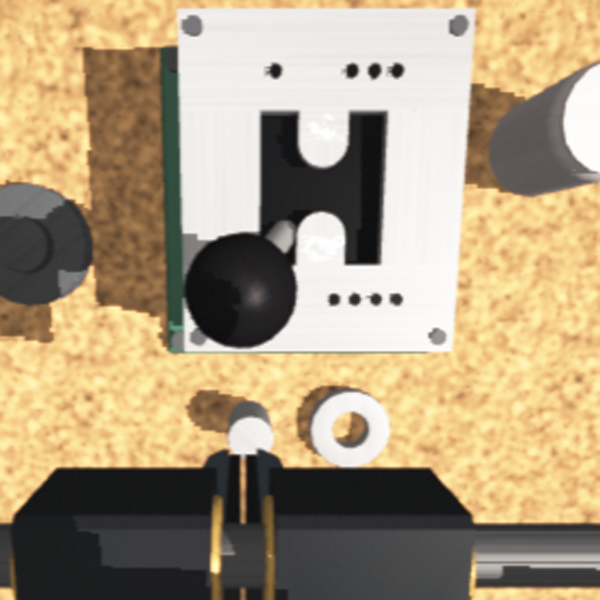

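Wrist view: the lever is in the back-left slot, with the knob at (241,290) in the zoom. The three-rivet mark is forward right. Next I measure from this picture.

Run:
```python
from h import *
F=pickle.load(open('F1.pkl','rb'));f=F['wrist'];k=280/600
W=lambda x,y:(200+(x+.5)*k-.5,(y+.5)*k-.5)
c=np.array([onplane(f,W(*p),115) for p in((192,26),(459,25),(437,337),(198,336))])
print(c.round(1),c.mean(0),[np.linalg.norm(c[i]-c[i-1]).round(1) for i in range(4)])
g=np.array([onplane(f,W(*p),115) for p in((260,111),(388,111),(382,265),(323,168),(321,212))]);print('gate',g.round(1),(g[3]+g[4])/2)
for z in(186,190,195): print('knob',onplane(f,W(241,290),z).round(1))
print('tip',onplane(f,W(243,458),274).round(1))
F0=pickle.load(open('F0.pkl','rb'))
print(tri([(f,W(241,290)),(F0['side'],(220+398/3.75-.37,130+252/3.75-.37)),(F0['top'],(240+232/3.75-.37,120+380/3.75-.37))]))
```

```text
[[564.5  56.5 115. ]
 [560.3 -60.3 115. ]
 [424.3 -54.4 115. ]
 [429.3  61.1 115. ]] [494.58521498   0.73215433 115.        ] [np.float64(135.3), np.float64(116.8), np.float64(136.1), np.float64(115.7)]
gate [[ 5.289e+02  2.790e+01  1.150e+02]
 [ 5.266e+02 -2.960e+01  1.150e+02]
 [ 4.593e+02 -2.750e+01  1.150e+02]
 [ 5.036e+02 -2.000e-01  1.150e+02]
 [ 4.844e+02  1.000e+00  1.150e+02]] [4.93993949e+02 4.15051645e-01 1.15000000e+02]
knob [453.1  39.2 186. ]
knob [453.2  39.2 190. ]
knob [453.4  39.2 195. ]
tip [413.5  40.  274. ]
(array([452.66267404,  39.46600535, 190.57001523]), [np.float64(0.6568665068232369), np.float64(2.3572373932156654), np.float64(1.9934018880412954)])
```

Request:
{"op": "arm_command", "data": {"deltas": [[0,[0,0,-40],0],[0,[0,0,-75],0],[0,[0,0,-99],0],[0,[3,0,-99],0],[0,[8,0,-99],0],[0,[13,0,-99],0],[0,[16,0,-99],0],[0,[19,0,-99],0],[0,[22,0,-99],0],[0,[25,0,-99],0],[0,[28,0,-99],0]]}}

```text
time_s: 4.45
ee_pos: [426.3, 40.5, 186.1]
ee_rot: [19.3, 90.0, -162.8]
force: [-3.1, 0.1, 2.6]
gripper_width: 0.6
```

Request:
{"op": "arm_command", "data": {"deltas": [[0,[3,0,0],0],[0,[6,0,0],0],[0,[9,0,0],0],[0,[12,0,0],0],[0,[15,-0.5,0],0],[0,[18,-0.5,0],0],[0,[21,-0.5,0],0],[0,[24,-0.5,0],0],[0,[27,-1,0],0]]}}

```text
time_s: 5.35
ee_pos: [453.6, 39.5, 186.0]
ee_rot: [-178.9, 90.0, -1.1]
force: [-2.7, -0.2, 2.7]
gripper_width: 0.6
```

```bash
cat > look.py <<'E'
import sys
from h import *
n=sys.argv[1]
print(env.state()['ee_pos'].round(1),env.state()['force'].round(1))
F={}
for c in('side','wrist'):
    F[c]=cams.grab_frame(c)
    for r in cams.silhouettes(F[c],'knob_center')[:1]: print(c,r['conf'],r['centre'],onplane(F[c],r['centre'],196).round(1))
pickle.dump(F,open(n+'.pkl','wb'))
a=cv2.resize(F['side']['img'][150:250,270:370],(400,400),interpolation=cv2.INTER_CUBIC)
b=cv2.resize(F['wrist']['img'][0:280,200:480],(400,400),interpolation=cv2.INTER_CUBIC)
cv2.imwrite(f'pics/{n}.png',cv2.cvtColor(np.hstack([a,b]),cv2.COLOR_RGB2BGR))
E
python3 look.py l1
```

```text
[453.6  39.5 186. ] [-2.7 -0.2  2.7]
wrist 0.6 [311.0, 180.6] [491.7  40.  196. ]
```

View pics/l1.png

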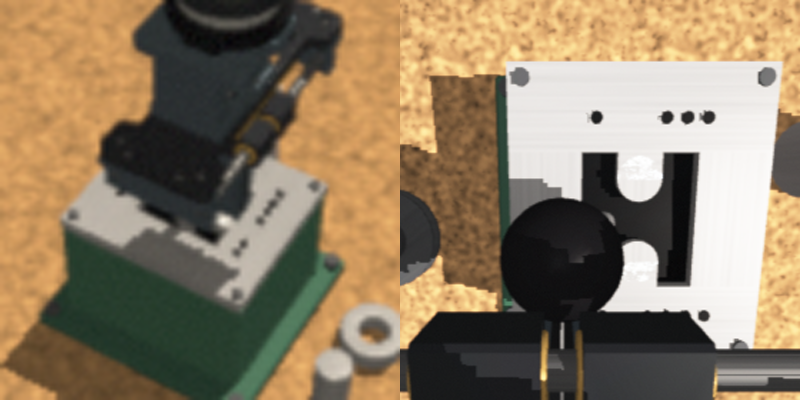

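Request:
{"op": "arm_command", "data": {"deltas": [[0,[2,0,0],0],[0,[4,0,0],0],[0,[4,0,0],0]]}}

```text
time_s: 5.85
ee_pos: [457.6, 39.4, 186.0]
ee_rot: [154.8, 90.0, -27.4]
force: [-3.0, -0.0, 1.2]
gripper_width: 0.7
```

```bash
python3 look.py l2
python3 - <<'E'
from h import *
f=pickle.load(open('l2.pkl','rb'))['wrist']
g=cv2.cvtColor(f['img'],cv2.COLOR_RGB2GRAY)
print(proj(f,[495.7,39.4,195.5]),proj(f,[494.3,0.6,115]))
E
```

```text
[457.6  39.4 186. ] [-3.  -0.   1.2]
wrist 0.87 [312.2, 180.3] [495.4  39.4 196. ]
[312.21707564 179.53746753] [365.97546442 159.89944524]
```

View pics/l2.png

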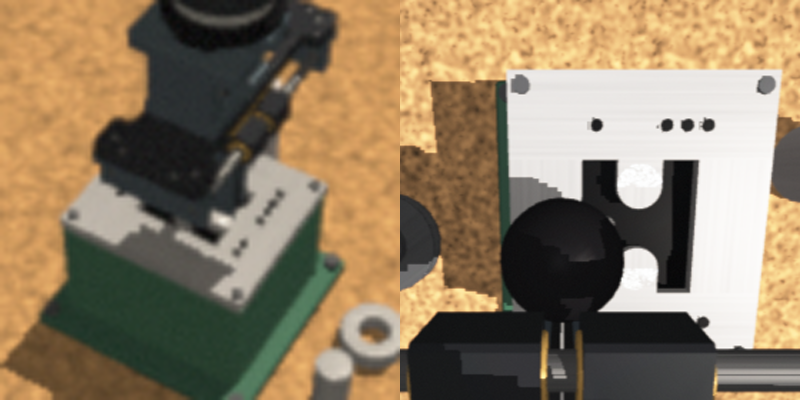

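Request:
{"op": "arm_command", "data": {"deltas": [[0,[-8,0,0],0],[0,[-20,0,0],0],[0,[-20,0,30],0],[0,[-20,10,65],0],[0,[-10,45,70],0],[0,[20,52,70],0],[0,[38,52,70],0],[0,[38,52,35],0],[0,[38,52,0],0],[0,[38,52,0],0]]}}

```text
time_s: 7.05
ee_pos: [491.4, 90.8, 181.9]
ee_rot: [13.1, 89.4, -169.0]
force: [-0.4, -0.3, -0.6]
gripper_width: 0.4
```

```bash
python3 look.py l3
```

```text
[491.4  90.8 181.9] [-0.4 -0.3 -0.6]
side 0.49 [362.0, 229.3] [320.8  92.9 196. ]
wrist 0.76 [426.8, 229.5] [506.   35.4 196. ]
```

View pics/l3.png

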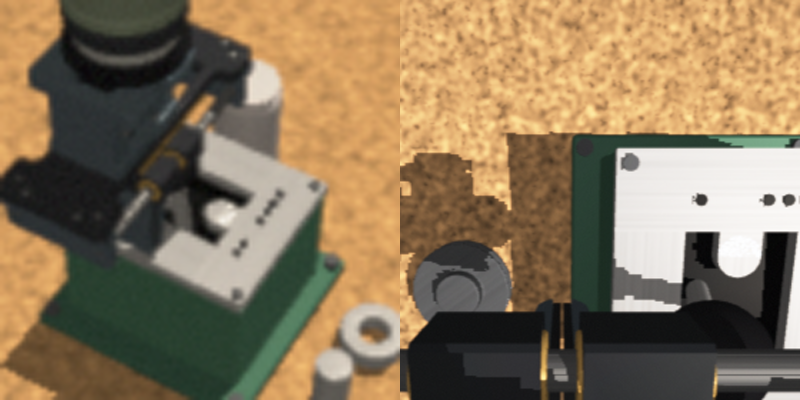

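Request:
{"op": "arm_command", "data": {"deltas": [[0,[0,-6,0],0],[0,[0,-12,0],0],[0,[0,-15,0],0],[0,[0,-18,0],0],[0,[0,-21,0],0],[0,[0,-24,0],0],[0,[0,-27,0],0],[0,[0,-30,0],0]]}}

```text
time_s: 8.05
ee_pos: [495.7, 61.9, 186.5]
ee_rot: [-133.1, 89.9, 44.8]
force: [0.5, 3.5, 3.4]
gripper_width: 0.5
```

Request:
{"op": "arm_command", "data": {"deltas": [[0,[0,-3,0],0],[0,[0,-6,0],0],[0,[0,-9,0],0],[0,[-0.5,-12,0],0],[0,[-0.5,-15,0],0],[0,[-0.5,-18,0],0],[0,[-1,-21,0],0],[0,[-1,-24,0],0]]}}

```text
time_s: 8.85
ee_pos: [494.2, 37.1, 185.9]
ee_rot: [67.0, 90.0, -115.1]
force: [-0.4, 2.4, 2.9]
gripper_width: 0.6
```

```bash
python3 look.py l4
```

```text
[494.2  37.1 185.9] [-0.4  2.4  2.9]
side 0.57 [318.2, 198.8] [462.6  58.7 196. ]
wrist 0.55 [354.7, 209.5] [517.   16.8 196. ]
```

View pics/l4.png

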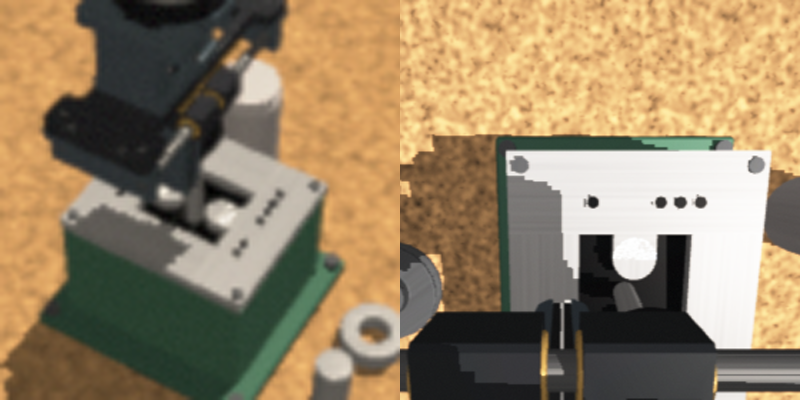

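Request:
{"op": "arm_command", "data": {"deltas": [[0,[0,-3,0],0],[0,[0,-6,0],0],[0,[0,-9,0],0],[0,[-0.5,-12,0],0],[0,[-0.5,-15,0],0],[0,[-0.5,-18,0],0],[0,[-1,-21,0],0],[0,[-1,-24,0],0],[0,[-1,-27,0],0],[0,[-1,-30,0],0]]}}

```text
time_s: 10.05
ee_pos: [493.2, 7.1, 185.9]
ee_rot: [34.2, 90.0, -147.9]
force: [-1.1, 2.5, 1.9]
gripper_width: 0.1
```

```bash
python3 look.py l5
```

```text
[493.2   7.1 185.9] [-1.1  2.5  1.9]
wrist 0.62 [339.1, 211.1] [515.5  -5.6 196. ]
```

View pics/l5.png

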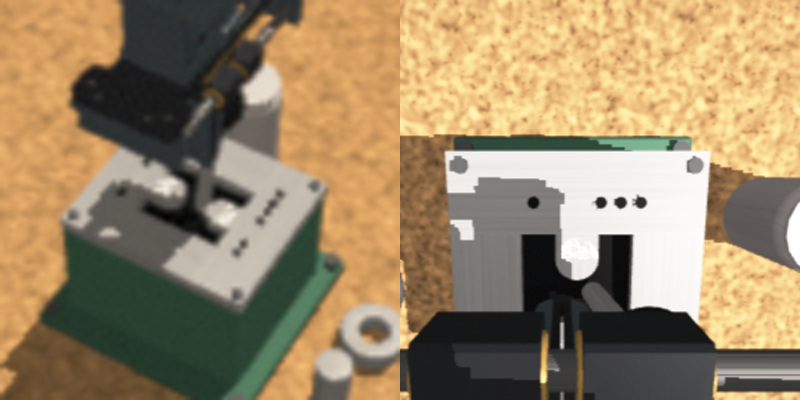

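Request:
{"op": "arm_command", "data": {"deltas": [[0,[0,-2,0],0],[0,[0,-4,0],0],[0,[0,-6,0],0],[0,[0,-8,0],0]]}}

```text
time_s: 10.65
ee_pos: [493.0, -0.7, 185.7]
ee_rot: [-0.5, 89.9, 177.3]
force: [-0.8, 2.3, -0.4]
gripper_width: 0.6
```

Request:
{"op": "arm_command", "data": {"deltas": [[0,[0,-1,0],0],[0,[0,-2,0],0],[0,[0,-2,0],0]]}}

```text
time_s: 10.95
ee_pos: [493.0, -2.7, 185.7]
ee_rot: [7.7, 90.0, -174.4]
force: [-0.2, 2.3, -1.9]
gripper_width: 0.7
```

Request:
{"op": "arm_command", "data": {"deltas": [[0,[0,-1,0],0],[0,[0,-2,0],0],[0,[0,-2,0],0]]}}

```text
time_s: 11.25
ee_pos: [493.2, -4.6, 185.9]
ee_rot: [28.1, 90.0, -154.0]
force: [0.1, 1.2, -1.0]
gripper_width: 0.0
```

```bash
python3 look.py l6
```

```text
[493.2  -4.6 185.9] [ 0.1  1.2 -1. ]
wrist 0.55 [331.8, 209.9] [516.2 -13.6 196. ]
```

View pics/l6.png

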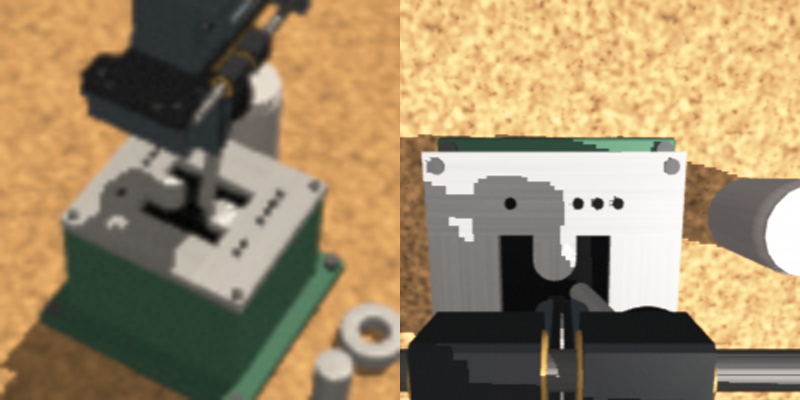

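Request:
{"op": "arm_command", "data": {"deltas": [[0,[0,6,0],0],[0,[0,12,0],0],[0,[0,12,35],0],[0,[0,12,75],0],[0,[-30,0,75],0],[0,[-55,-34,75],0],[0,[-60,-34,75],0],[0,[-60,-34,75],0],[0,[-60,-34,75],0]]}}

```text
time_s: 12.35
ee_pos: [434.0, -38.1, 261.2]
ee_rot: [-177.2, 89.9, 0.7]
force: [0.1, -0.0, 0.9]
gripper_width: 0.2
```

```bash
python3 look.py l7
python3 - <<'E'
from h import *
f=pickle.load(open('l7.pkl','rb'))['wrist']
print(proj(f,[492.9,-38.2,195.5]))
E
```

```text
[434.  -38.1 261.2] [ 0.1 -0.   0.9]
side 0.71 [324.3, 176.0] [487.8 -22.9 196. ]
wrist 0.59 [304.1, 132.0] [492.7 -32.9 196. ]
[311.7767406  131.36068822]
```

View pics/l7.png

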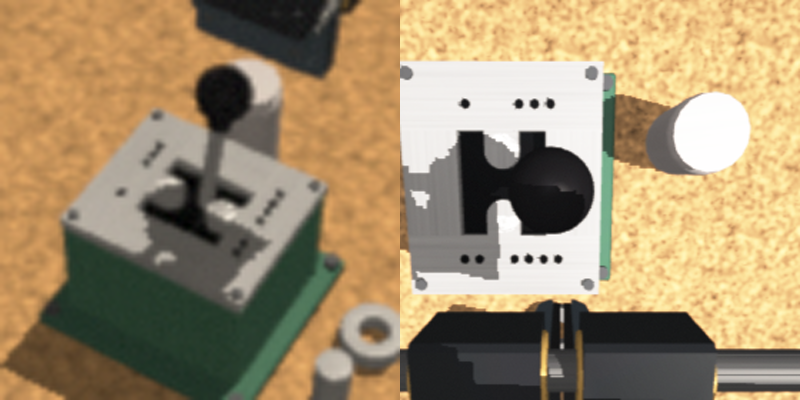

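Request:
{"op": "arm_command", "data": {"deltas": [[0,[0,30,0],0],[0,[30,50,0],0],[0,[58,50,0],0],[0,[58,50,-35],0],[0,[58,50,-75],0],[0,[58,48,-75],0],[0,[58,42,-75],0],[0,[58,36,-75],0],[0,[58,34,-75],0],[0,[58,32,-75],0],[0,[58,31,-75],0],[0,[58,31,-75],0]]}}

```text
time_s: 13.75
ee_pos: [491.8, -7.5, 186.7]
ee_rot: [-172.4, 89.9, 5.5]
force: [1.2, 0.7, 0.7]
gripper_width: 0.6
```

Request:
{"op": "arm_command", "data": {"deltas": [[0,[0,-1,0],0],[0,[0,-2,0],0],[0,[0,-2,0],0]]}}

```text
time_s: 14.05
ee_pos: [491.3, -9.6, 186.0]
ee_rot: [156.5, 90.0, -25.6]
force: [1.1, 1.1, 1.8]
gripper_width: 0.3
```

Request:
{"op": "arm_command", "data": {"deltas": [[0,[0,6,0],0],[0,[0,12,0],0],[0,[0,12,35],0],[0,[0,12,75],0],[0,[-30,0,75],0],[0,[-55,-29,75],0],[0,[-58,-29,75],0],[0,[-58,-29,75],0],[0,[-58,-29,75],0]]}}

```text
time_s: 14.95
ee_pos: [433.7, -38.1, 260.9]
ee_rot: [-143.5, 90.0, 34.3]
force: [0.0, -0.3, -0.3]
gripper_width: 0.2
```

```bash
python3 look.py l8
python3 - <<'E'
from h import *
f=pickle.load(open('l8.pkl','rb'))['wrist']
print(proj(f,[492.9,-38.2,195.5]))
E
```

```text
[433.7 -38.1 260.9] [ 0.  -0.3 -0.3]
side 0.72 [378.3, 141.5] [ 412.8 -232.6  196. ]
wrist 0.61 [310.6, 133.1] [491.5 -37.4 196. ]
[311.68741041 131.04438876]
```

View pics/l8.png

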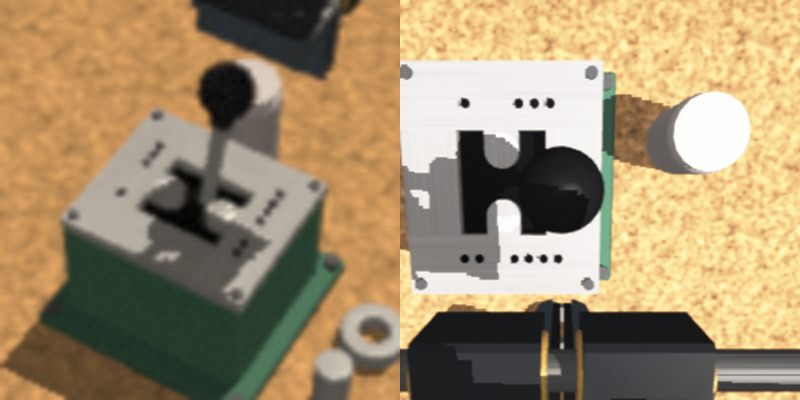

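Request:
{"op": "arm_command", "data": {"deltas": [[0,[0,0,-40],0],[0,[0,0,-75],0],[0,[5,0,-75],0],[0,[11,0,-75],0],[0,[15,0,-75],0],[0,[18,0,-75],0],[0,[21,0,-75],0],[0,[24,0,-75],0],[0,[27,0,-75],0],[0,[30,-0.5,-75],0],[0,[33,-0.5,-75],0],[0,[36,-0.5,-75],0],[0,[39,-1,-75],0],[0,[42,-1,-75],0],[0,[45,-1,-75],0]]}}

```text
time_s: 16.65
ee_pos: [478.6, -39.6, 186.0]
ee_rot: [138.2, 90.0, -43.9]
force: [-1.8, 0.2, 2.2]
gripper_width: 0.8
```

```bash
python3 look.py l9
```

```text
[478.6 -39.6 186. ] [-1.8  0.2  2.2]
side 0.49 [319.3, 189.4] [475.9  28.  196. ]
wrist 0.96 [310.2, 179.2] [517.4 -38.6 196. ]
```

View pics/l9.png

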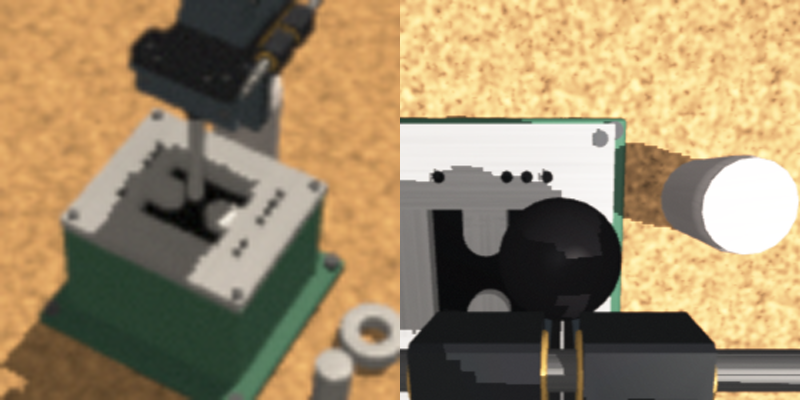

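The knob is at x≈517 and moving into the forward-right slot with low force. The end is expected at TCP x≈505.

Request:
{"op": "arm_command", "data": {"deltas": [[0,[3,0,0],0],[0,[6,0,0],0],[0,[9,-0.5,0],0],[0,[12,-0.5,0],0],[0,[15,-0.5,0],0],[0,[18,-0.5,0],0],[0,[21,-1,0],0],[0,[23,-1,0],0],[0,[23,-1,0],0]]}}

```text
time_s: 17.75
ee_pos: [501.6, -40.5, 185.9]
ee_rot: [170.9, 90.0, -11.2]
force: [-2.3, 0.7, -1.9]
gripper_width: 0.5
```

Request:
{"op": "arm_command", "data": {"deltas": [[0,[1,0,0],0],[0,[2,0,0],0],[0,[3,0,0],0],[0,[3,0,0],0]]}}

```text
time_s: 18.15
ee_pos: [504.3, -40.6, 186.0]
ee_rot: [115.0, 90.0, -67.2]
force: [-2.2, 1.0, -1.4]
gripper_width: 0.2
```

Request:
{"op": "arm_command", "data": {"deltas": [[0,[1,0,0],0],[0,[1,0,0],0]]}}

```text
time_s: 18.35
ee_pos: [505.4, -40.6, 186.0]
ee_rot: [127.9, 90.0, -54.2]
force: [-2.3, 0.9, -1.9]
gripper_width: 0.2
```

Request:
{"op": "arm_command", "data": {"deltas": [[0,[1,0,0],0],[0,[1,0,0],0]]}}

```text
time_s: 18.55
ee_pos: [506.3, -40.6, 186.0]
ee_rot: [69.6, 90.0, -112.5]
force: [-2.5, 1.2, -1.2]
gripper_width: 0.6
```

Not yet against the stop, so I keep going in 1 mm steps.

Request:
{"op": "arm_command", "data": {"deltas": [[0,[1,0,0],0],[0,[1,0,0],0]]}}

```text
time_s: 18.75
ee_pos: [507.0, -40.6, 185.9]
ee_rot: [7.7, 89.9, -174.5]
force: [-3.7, 0.9, -1.6]
gripper_width: 0.2
```

Request:
{"op": "arm_command", "data": {"deltas": [[0,[1,0,0],0],[0,[1,0,0],0]]}}

```text
time_s: 18.95
ee_pos: [507.5, -40.6, 185.8]
ee_rot: [3.9, 89.9, -178.2]
force: [-4.2, 0.1, -2.0]
gripper_width: 0.8
```

```bash
python3 look.py l10
```

```text
[507.5 -40.6 185.8] [-4.2  0.1 -2. ]
side 0.62 [314.6, 183.4] [497.7  14.9 196. ]
wrist 0.79 [307.4, 179.0] [546.3 -38.3 196. ]
```

View pics/l10.png

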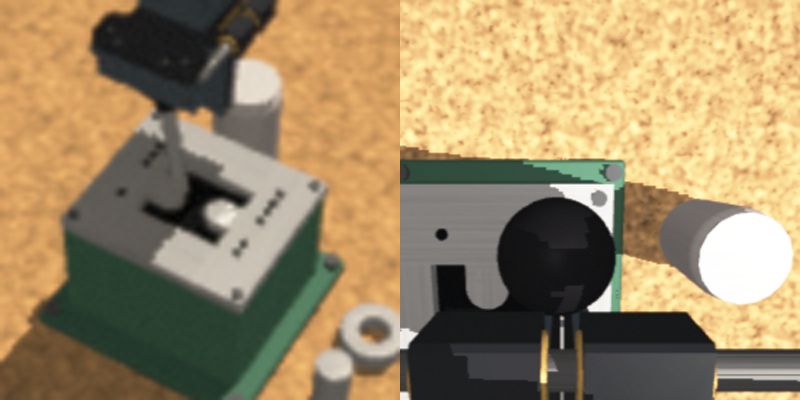

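Request:
{"op": "arm_command", "data": {"deltas": [[0,[1,0,0],0],[0,[2,0,0],0],[0,[2,0,0],0]]}}

```text
time_s: 19.45
ee_pos: [508.2, -40.6, 185.6]
ee_rot: [2.8, 89.7, -179.3]
force: [-8.5, 1.0, -0.6]
gripper_width: 0.5
```

The force has risen to 8.5 N and the tool has stalled, so the lever is against its stop. I retreat straight back, then up, and look.

Request:
{"op": "arm_command", "data": {"deltas": [[0,[-4,0,0],0],[0,[-12,0,0],0],[0,[-25,0,0],0],[0,[-40,0,30],0],[0,[-60,0,75],0],[0,[-90,0,90],0],[0,[-100,0,90],0],[0,[-100,0,90],0],[0,[-100,0,90],0]]}}

```text
time_s: 20.35
ee_pos: [410.4, -40.6, 275.2]
ee_rot: [68.6, 90.0, -113.6]
force: [0.1, 0.4, -0.5]
gripper_width: -0.2
```

```bash
python3 look.py l11
python3 - <<'E'
from h import *
F=pickle.load(open('l11.pkl','rb'))
X=[542.9,-40,189];print(proj(F['wrist'],X),proj(F['side'],X))
E
```

```text
[410.4 -40.6 275.2] [ 0.1  0.4 -0.5]
side 0.61 [312.4, 169.2] [529.7 -30.  196. ]
wrist 0.87 [298.9, 28.0] [538.6 -34.6 196. ]
[306.76879633  23.83052704] [310.07164392 167.19053428]
```

View pics/l11.png

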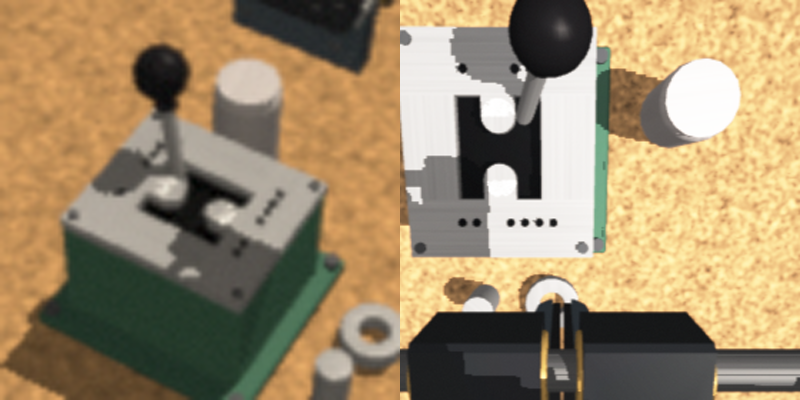

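Run:
```python
from h import *
f=cams.grab_frame('top');save(f,'top9.png')
F0=pickle.load(open('F0.pkl','rb'))['top']
for n,i in(('a',F0),('b',f)): pass
cv2.imwrite('pics/cmp.png',cv2.cvtColor(np.hstack([cv2.resize(x['img'][110:290,230:430],(400,360),interpolation=cv2.INTER_CUBIC) for x in(F0,f)]),cv2.COLOR_RGB2BGR))
F=pickle.load(open('l11.pkl','rb'))
for r in cams.silhouettes(f,'knob_center')[:1]: print(r['conf'],r['centre'])
w=(305.5,23.0); s=(270+161/4-.4,150+73/4-.4)
X,e=tri([(F['wrist'],w),(F['side'],s)]);print(X,e)
d=X[:2]-[494.3,.6];a=np.radians(-2.1);x=d@[np.cos(a),np.sin(a)];y=d@[-np.sin(a),np.cos(a)];z=X[2]-30
print('sel',x,y,'fore',np.arctan2(x,z),'across',np.arctan2(-y,np.hypot(x,z)),np.linalg.norm([x,y,z]))
```

```text
0.74 [326.2, 194.2]
[543.63173221 -39.20481516 186.8817394 ] [np.float64(0.4113002476511292), np.float64(0.41130024765086837)]
sel 50.75719676222658 -37.9703843731053 fore 0.3129089594032264 across 0.22633367899049692 169.20379212581147
```

View pics/cmp.png

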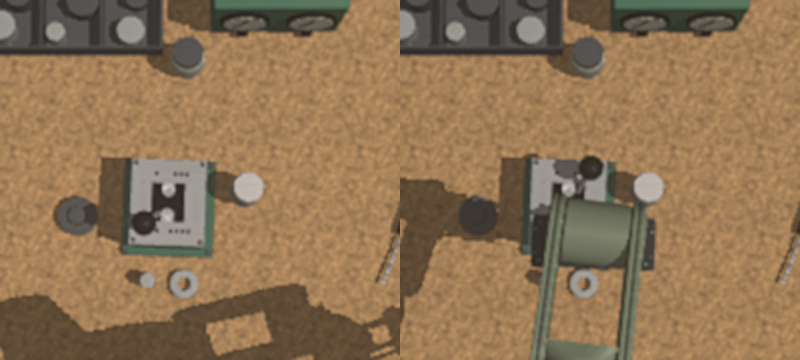

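Triangulation gives fore 0.31 and across 0.23 rad, which is fully home in the third slot. The visible bystanders are where they were and the tool is clear.

```bash
python3 -c "
from workcell import env
print(env.job_done())"
```

```text
the job is handed in; nothing more can be done
None
```

The gear lever is fully home in the third slot (forward right), and the job was handed in at about 20.5 s. I pushed only with the closed fingertips: forward out of the second slot to the cross passage, across to the right, then forward.

**Extra push:** after the first crossing the knob was about 4 mm short of the middle of the right slot. I went back and pushed it a little further right before going forward.

**Last checks:**
- **Stop reached:** at the end of the forward push the force rose from about 2.5 N to 8.5 N and the tool stalled. The highest reading after any move call was 8.5 N.
- **Lever position:** after letting go, triangulating the knob from two cameras gave a forward lean of about 0.31 rad and a sideways lean of about 0.23 rad. Its distance from the pivot came out at 169 mm, against the given 170 mm.
- **Tool clear:** the gripper had backed well away from the lever and the force read about zero.
- **Bystanders:** the jar, oil tin, pulley and bearing stood where they were in the last top view, and the part of the screwdriver in view looked unmoved. The arm hid the socket there; it was partly visible behind the gripper in the last wrist and side pictures. I did not re-check the spanner, but the tool's path kept well away from it.

**Disagreements:** the trained network sometimes placed the knob several mm off, and twice in the side view it picked something else. I used the circle I read in the pictures instead.

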